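# Seat a carriage sleeve on a probe-station post

## Robot

A 6-joint arm with a two-finger parallel gripper is mounted at the origin on the work surface. World frame = base frame: x ahead of the robot, y to its left, z up, the work surface at z = 0. Lengths are in m, angles in rad, forces in N, time in s.
With the tool pointing down it reaches from about 0.375 to 0.975 m from the base axis. Payload 3.8 kg.
Tool frame: the origin (TCP) lies where the fingers leave the gripper's body, on its centre line; the fingertips stand 73 mm ahead of it and the grasp point (between the pads) lies 54 mm ahead of it; z points along the fingers, y is the line along which they close (so a half turn about z gives the same grasp; the last joint's range is limited). The gripper opens to 85 mm and grips with 20 to 120 N. Pads are 22 mm wide; open, the fingers measure 114 mm over their backs; the gripper's body (76 mm by 85 mm) begins 54 mm behind the grasp point. The pads swing forward as they close: fully open they stand 13 mm farther back than shut.
Start: joints at [1.157, 0.264, 1.604, -0, 1.274, -0.037], TCP at [0.248, 0.628, 0.304] pointing down, gripper open.
Joint ranges: [-2.63, 2.63], [-0.94, 2.18], [0.31, 2.57], [-1.31, 4.45], [0, 2.66], [-2.55, 2.55]. Speed limits (rad/s): [2.57, 2.57, 3.14, 3.14, 3.14, 3.14].

## Interface

Orientations are given as a rotation vector (axis times angle).
In Python, from workcell import read_state, viewer, bot gives the robot as it stands.
- The arm moves only by the tool jog_arm, never from a script. Its argument "increments" is a list that holds one entry, the list of rows, each a list of 7 numbers: the shift along the tool's x, y, z in units of 30 mm (1.0 is 30 mm), then the turn, a rotation vector about the tool's x, y, z in units of 6 degrees (1.0 is 6 degrees), then the opening, from -1 (shut) to 1 (fully open). A call has exactly 5 rows; each row shifts and turns the commanded pose from where the row before left it, along the tool's axes as they then stand; what a row does not reach is not made up. A row lasts 1/12 s, in which the tool goes at most 41.7 mm and 7.16 degrees, less where a joint would pass 70% of its speed; a pose out of reach is approached as far as the arm can. A call is refused whole if a number of a shift passes 1 or a number of a turn 1, either way. A call with a gripper value outside its range is refused whole. The fingers move at their own pace and stop on an object; "force" is the grip in N (left out, the last holds). Time passes only in rows, so rows that do not move let the fingers close, or fill a call up. It gives the time, the measured TCP pose, the force, the opening and the grip force at its end, in the units of the state.
- read_state(): the state, without advancing time (a new reading comes with each control period).
- viewer.read_camera(name): name is "scene" or "top" or "wrist"; returns (picture, depth): 480x640x3 uint8, blue, green, red; 480x640 float32, m along the optical axis (not along the pixel's ray), 0 where there is no reading.
- viewer.camera_params(name): a dict with "fx", "fy", "cx", "cy" (pixels), "k1" (the pictures are not rectified: a ray, as slopes to the right and down, at radius r is drawn at 1 + k1 r^2 times it, then the intrinsics apply), "R" (3x3) and "t" (3): a world point X has camera coordinates R X + t; the wrist camera has in their place "hand_eye" (4x4, takes a point from camera to tool coordinates, whose origin is the TCP and whose axes are the flange's). Camera axes: x right, y down, z forward; pixel columns grow to the right and rows downward; lengths in m; the calibration is good to about 2 mm. A picture is of the moment at which its call begins: read the wrist's pose just before it. camera_params takes no time and is no camera call.
- bot.finish_job(): hands the job in; it is judged then, once.
The state is a dict: "time": time; "q": joint angles; "joint_vel": joint speeds; "joint_torque": joint torques, N m; "tool_pos": TCP position; "tcp_rot": TCP orientation; "wrist_force": force on the tool from outside, world axes, zero at the start; "torque": the same for the moment, N m; "width": opening from 0.0 (shut) to 1.0 (fully open); "grip_force": force on a finger pad.
Only numpy, scipy, OpenCV 4.12 (cv2) and the standard library are available. Lean on these libraries where they do the work, as an engineer would, in place of code of your own. Each camera call takes 0.05 s, during which the arm holds its last target. There are 200 camera calls.

## Task

Stand the black carriage sleeve upright on the blue pad, brass foot down, and let go of it so that it stands by itself. Then take it again, slide it foot first over the upright post and press it down past the two sprung brass balls until it clicks and sits fully home on the brass shoulder, and let go. Leave the positioner, the micrometer head and the sample tray where they are.

Things in the scene. Friction and masses are not known exactly. Their poses are not given: they have to be found in the camera images.
- sleeve: Loose square tube (carriage sleeve), 100 mm long, 44 x 44 mm outside, about 0.4 kg, black with a brass foot (the last 14 mm at one end). Origin at its centre; own +x runs along the bore from the brass foot to the black top end; y and z are square to the flat sides. It starts lying flat on the bench, origin 22 mm up.
- sleeve_foot (a point): Centre of the open brass foot end of the sleeve, 50 mm from its origin; axes as the sleeve's. The bore runs right through, 23 mm across, widened to a 30 mm lead-in over the first 7 mm of the foot; inside, 14 to 26 mm from the foot, is a wider groove into which the balls of the post snap out.
- sleeve_top (a point): Centre of the black top end of the sleeve (50 mm from its origin, opposite the foot); axes as the sleeve's.
- pad: Blue square pad, 120 x 120 mm, 4 mm thick, fixed flat on the bench. Origin at the centre of its underside, z up.
- pad_top (a point): Centre of the pad's upper face.
- post: Fixed upright post: grey base plate 90 x 90 x 8 mm, round brass shoulder 52 mm across with its top 14 mm above the bench, then a round aluminium rod of 20 mm diameter. Two sprung brass balls of 10 mm stand 4 mm out of opposite sides of the rod (own +y and -y), centres 20 mm above the shoulder. Origin at the centre of the base plate's underside, z up the rod.
- post_seat (a point): Centre of the shoulder's top on the rod's axis, where the sleeve's foot must rest; z up. A sleeve slides on freely until its foot is about 17 mm above it; pressing past the balls then takes about 12 to 18 N (neither its weight nor a drop does it); over the last 6 mm the balls snap out into its groove and pull it down. When home the sleeve's top is 114 mm above the bench, 6 mm above the rod's.
- post_tip (a point): Centre of the rod's top, 108 mm above the bench (94 mm above the shoulder); the last 10 mm of the rod taper to 10 mm across.
- ball_a (a joint): How far the ball on the post's +y side is pushed in (m): 0 free or snapped into the groove, about 0.001 to 0.002 while the sleeve's plain bore covers it, 0.006 at most.
- ball_b (a joint): The same for the ball on the post's -y side.
- positioner: Bystander: black micropositioner block with three brass knobs and an aluminium face plate, about 130 x 80 x 106 mm, loose. Origin at the centre of its underside.
- micrometer: Bystander: loose aluminium micrometer head standing upright, 42 mm across, 84 mm high. Origin at the centre of its underside.
- sample_tray: Bystander: loose open white tray with four compartments, 90 x 110 x 25 mm. Origin at the centre of its underside.
Not all that is in view belongs to the job. Leave any green or red look-alike of the sleeve alone. What is shaped like the pad but red is not meant.

How it is judged:
By the outcome, as a careful person would: the job done as asked, in the order asked, and still so for the second after the job is handed in, with the robot touching nothing.
It also fails if it takes over 64 s, if anything falls off the work surface, if the arm or the gripper's body presses on something with over 40 N, if the wrist force passes 120 N, or if a joint passes its speed limit or range.

## Working session

There is one attempt and no reset: what is moved stays moved. The work goes in short steps, Python scripts to look and compute and a tool call to move; the robot and the scene stay as the last step left them, time stands still between calls to the robot, and variables do not carry over. Pictures are saved under pics/ and viewed, at most 10 in all, crops included, and the job is handed in when it is done.

Besides the shell and the picture viewer there is one more tool, called in YAML: its name, and indented under it one key for each argument. jog_arm: Moves the arm, as the interface text tells. Its arguments: {"type":"object","properties":{"increments":{"type":"array","items":{"type":"array","items":{"type":"array","items":{"type":"number"}}}},"force":{"type":"number"}},"required":["increments"]}

```bash
ls; mkdir -p pics; cat > h.py <<'E'
import numpy as np, cv2
from scipy.spatial.transform import Rotation as Rot
from workcell import read_state, viewer, bot
def grab(name):
    s=read_state(); im,d=viewer.read_camera(name); p=viewer.camera_params(name)
    if 'hand_eye' in p:
        T=np.eye(4);T[:3,:3]=Rot.from_rotvec(s['tcp_rot']).as_matrix();T[:3,3]=s['tool_pos']
        M=T@np.array(p['hand_eye'])
    else:
        M=np.eye(4);R=np.array(p['R']);M[:3,:3]=R.T;M[:3,3]=-R.T@np.array(p['t'])
    K=np.array([[p['fx'],0,p['cx']],[0,p['fy'],p['cy']],[0,0,1]],float)
    v,u=np.mgrid[0:480,0:640]
    # invert k1 distortion (r_d = r(1+k1 r^2))
    xy=cv2.undistortPoints(np.stack([u.ravel(),v.ravel()],1).astype(float)[:,None],K,np.array([p['k1'],0,0,0.]))[:,0]
    z=d.ravel()[:,None]
    P=np.hstack([xy*z,z])@M[:3,:3].T+M[:3,3]
    P[d.ravel()==0]=np.nan
    return im,d,P.reshape(480,640,3),M,K,p
E
python3 - <<'E'
from h import *
for n in ('top','scene'):
    im,d,P,M,K,p=grab(n); cv2.imwrite(f'pics/{n}0.png',im); np.savez(f'{n}0.npz',im=im,P=P); print(n,p)
print(read_state())
E
```

```text
pics
top {'fx': 467.4677677281075, 'fy': 467.4677677281075, 'cx': 320.60980473185884, 'cy': 233.77807164555057, 'k1': -0.003795044217203913, 'R': array([[ 2.42869099e-02, -9.99699878e-01,  3.20942013e-03],
       [-9.90391200e-01, -2.44977189e-02, -1.36107065e-01],
       [ 1.36144840e-01,  1.27038565e-04, -9.90688935e-01]]), 't': array([-0.05263847,  0.52127727,  1.11703309])}
scene {'fx': 571.2355980263434, 'fy': 571.2355980263434, 'cx': 316.58072428539833, 'cy': 234.04393088633844, 'k1': -0.04321434951511332, 'R': array([[ 0.85990858,  0.5102774 , -0.01319892],
       [ 0.41497295, -0.71389338, -0.56405115],
       [-0.29724517,  0.47955522, -0.82563436]]), 't': array([-0.4062345 , -0.19019144,  1.39692982])}
{'time': 0.1, 'q': array([ 1.15709945e+00,  2.64695364e-01,  1.60525941e+00, -4.44870089e-06,
        1.27372637e+00, -3.68841177e-02]), 'joint_vel': array([ 0.0007911 , -0.00200171, -0.00427189, -0.00147483, -0.00288156,
        0.00077807]), 'joint_torque': array([ 5.92632041e-04, -5.16712689e+01, -3.68587017e+01,  4.17029150e-05,
        6.24425506e-03,  2.00675930e-05]), 'tool_pos': array([0.24815247, 0.62716225, 0.30266269]), 'tcp_rot': array([-0.58831163, -3.08554346,  0.00319872]), 'wrist_force': array([ 0.4627799 , -0.20003782, -0.44029216]), 'torque': array([ 0.00733828, -0.0023424 , -0.04529806]), 'grip_force': 0.0, 'width': 0.996750736117215}
```

View pics/top0.png

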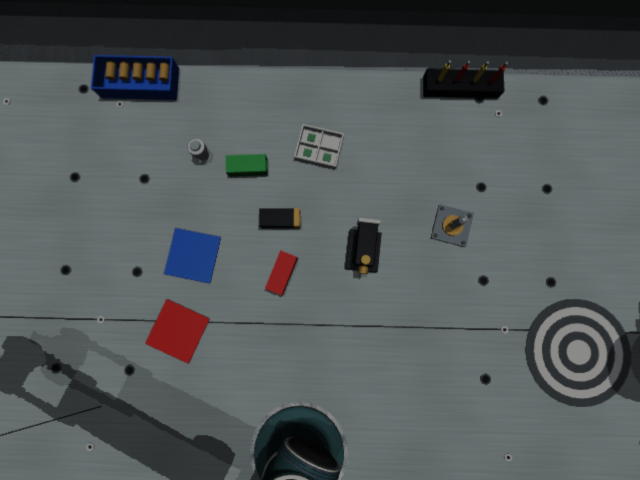

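View pics/scene0.png

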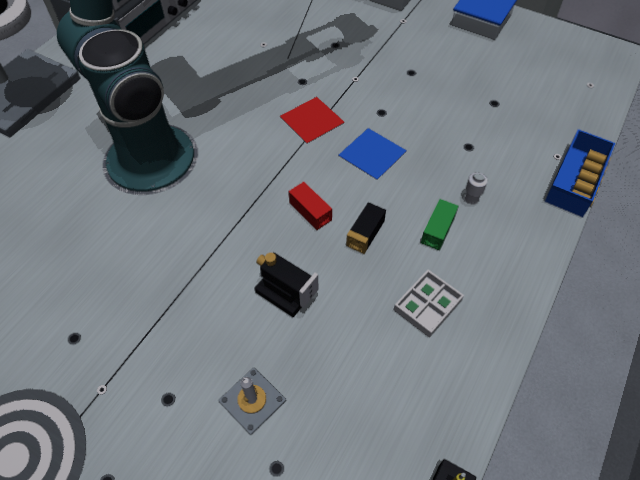

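The top view shows the black sleeve at about (280,218) with its brass foot to the right at (297,218), the blue pad at (193,256) and the post at (453,224). The positioner is at (365,248), the green and red look-alikes at (246,165) and (282,272).

```bash
python3 - <<'E'
from h import *
z=np.load('top0.npz'); im,P=z['im'].astype(int),z['P']
hsv=cv2.cvtColor(z['im'],cv2.COLOR_BGR2HSV)
def box(u0,u1,v0,v1,m):
    k=np.zeros((480,640),bool);k[v0:v1,u0:u1]=1;return k&m
print('base',P[450,300])
X=P[...,2]
# pad
k=box(150,235,215,295,(hsv[...,0]>100)&(hsv[...,0]<130)&(hsv[...,1]>150))
q=P[k];print('pad',k.sum(),np.nanmedian(q,0),cv2.minAreaRect((q[:,:2]).astype(np.float32)))
k=box(250,310,195,240,(X>0.036)); q=P[k]; print('sleeve',k.sum(),q.mean(0),np.median(q,0),cv2.minAreaRect(q[:,:2].astype(np.float32)))
br=k&(hsv[...,1]>100)&(hsv[...,2]>60); print('brass',br.sum(),P[br].mean(0))
k=box(425,480,198,250,(X>0.004)&(X<0.0115)); q=P[k];print('plate',k.sum(),q.mean(0),cv2.minAreaRect(q[:,:2].astype(np.float32)))
k=box(425,490,190,250,(X>0.1)); q=P[k];print('tip',k.sum(),q.mean(0) if k.sum() else 0)
k=box(340,385,210,285,(X>0.02)); q=P[k];print('positioner',q.min(0),q.max(0))
for u,v in [(246,163),(282,272),(197,148),(319,146)]: print(P[v,u])
E
```

```text
base [ 0.09250627 -0.01222726  0.28826354]
pad 2202 [0.46401525 0.28204266 0.004796  ] ((0.46495816111564636, 0.282126784324646), (0.117705337703228, 0.11855053901672363), 79.67585754394531)
sleeve 738 [0.56143961 0.0633735  0.0447859 ] [0.56161964 0.06339044 0.04479824] ((0.5615089535713196, 0.06364339590072632), (0.04477355256676674, 0.09889677911996841), 1.4513901472091675)
brass 105 [0.56188264 0.02053955 0.04459717]
plate 871 [ 0.55537682 -0.3693184   0.00813112] ((0.5600409507751465, -0.37381720542907715), (0.13865159451961517, 0.13144996762275696), 89.83833312988281)
tip 39 [ 0.55552798 -0.36991805  0.10456074]
positioner [ 0.42594924 -0.18829793  0.02002323] [ 0.55353861 -0.10429531  0.11219931]
[0.69315629 0.14973776 0.05090323]
[0.42554757 0.05121141 0.04516798]
[0.71877053 0.2651636  0.08157408]
[ 0.74972142 -0.0302457   0.02621726]
```

```bash
cat >> h.py <<'E'
def Rt(a,yaw=0):
    "tool pointing -y*sin(a), down cos(a); tool y = world x; yaw about world z (deg)"
    a=np.radians(a);s,c=np.sin(a),np.cos(a)
    R=np.array([[0,1,0],[c,0,-s],[-s,0,-c]])
    return Rot.from_euler('z',yaw,degrees=True)*Rot.from_matrix(R)
def plan(g,R,n,g0=0.054,start=None):
    "rows (multiple of 5) taking the grasp point to world g, orientation R"
    s=read_state(); p,R0=start or (s['tool_pos'],Rot.from_rotvec(s['tcp_rot']))
    P1=np.array(g)-R.apply([0,0,g0]); rv=(R0.inv()*R).as_rotvec()
    for i in range(n):
        Ri=R0*Rot.from_rotvec(rv*i/n)
        print(i%5 and ' ' or '*',np.r_[Ri.inv().apply(P1-p)/n/.03, np.degrees(rv)/n/6].round(2).tolist())
    return P1,R
def st():
    s=read_state();R=Rot.from_rotvec(s['tcp_rot']);print('t',s['time'],'tcp',s['tool_pos'].round(4),'grasp',(s['tool_pos']+R.apply([0,0,.054])).round(4),'F',s['wrist_force'].round(1),'w',round(s['width'],3),'grip',s['grip_force'],'q',s['q'].round(2));print(R.as_matrix().round(3).tolist())
E
python3 - <<'E'
from h import *
R=Rt(40,1); g=np.array([.561,.0836,.034])
plan(g-R.apply([0,0,.12]),R,25)
E
```

```text
* [-0.6, -0.38, 0.18, 0.16, -0.23, 0.43]
  [-0.61, -0.35, 0.2, 0.16, -0.23, 0.43]
  [-0.62, -0.32, 0.22, 0.16, -0.23, 0.43]
  [-0.63, -0.29, 0.24, 0.16, -0.23, 0.43]
  [-0.63, -0.26, 0.26, 0.16, -0.23, 0.43]
* [-0.64, -0.22, 0.28, 0.16, -0.23, 0.43]
  [-0.64, -0.19, 0.3, 0.16, -0.23, 0.43]
  [-0.64, -0.16, 0.32, 0.16, -0.23, 0.43]
  [-0.64, -0.12, 0.34, 0.16, -0.23, 0.43]
  [-0.63, -0.09, 0.36, 0.16, -0.23, 0.43]
* [-0.63, -0.05, 0.37, 0.16, -0.23, 0.43]
  [-0.62, -0.02, 0.39, 0.16, -0.23, 0.43]
  [-0.61, 0.02, 0.4, 0.16, -0.23, 0.43]
  [-0.6, 0.05, 0.42, 0.16, -0.23, 0.43]
  [-0.59, 0.08, 0.43, 0.16, -0.23, 0.43]
* [-0.57, 0.12, 0.44, 0.16, -0.23, 0.43]
  [-0.55, 0.15, 0.45, 0.16, -0.23, 0.43]
  [-0.54, 0.18, 0.47, 0.16, -0.23, 0.43]
  [-0.51, 0.21, 0.48, 0.16, -0.23, 0.43]
  [-0.49, 0.24, 0.48, 0.16, -0.23, 0.43]
* [-0.47, 0.27, 0.49, 0.16, -0.23, 0.43]
  [-0.44, 0.3, 0.5, 0.16, -0.23, 0.43]
  [-0.42, 0.33, 0.5, 0.16, -0.23, 0.43]
  [-0.39, 0.36, 0.51, 0.16, -0.23, 0.43]
  [-0.36, 0.38, 0.51, 0.16, -0.23, 0.43]
```

jog_arm:
  increments:
    - [[-0.6, -0.38, 0.18, 0.16, -0.23, 0.43, 1], [-0.61, -0.35, 0.2, 0.16, -0.23, 0.43, 1], [-0.62, -0.32, 0.22, 0.16, -0.23, 0.43, 1], [-0.63, -0.29, 0.24, 0.16, -0.23, 0.43, 1], [-0.63, -0.26, 0.26, 0.16, -0.23, 0.43, 1]]

```text
time: 0.52
tool_pos: [0.3109, 0.5403, 0.2761]
tcp_rot: [0.903, 2.897, -0.162]
wrist_force: [-0.0, -0.1, -0.1]
width: 0.998
grip_force: 0.0
```

jog_arm:
  increments:
    - [[-0.64, -0.22, 0.28, 0.16, -0.23, 0.43, 1], [-0.64, -0.19, 0.3, 0.16, -0.23, 0.43, 1], [-0.64, -0.16, 0.32, 0.16, -0.23, 0.43, 1], [-0.64, -0.12, 0.34, 0.16, -0.23, 0.43, 1], [-0.63, -0.09, 0.36, 0.16, -0.23, 0.43, 1]]

```text
time: 0.93
tool_pos: [0.373, 0.4538, 0.2488]
tcp_rot: [1.181, 2.672, -0.308]
wrist_force: [0.6, -0.2, -0.7]
width: 0.999
grip_force: 0.0
```

jog_arm:
  increments:
    - [[-0.63, -0.05, 0.37, 0.16, -0.23, 0.43, 1], [-0.62, -0.02, 0.39, 0.16, -0.23, 0.43, 1], [-0.61, 0.02, 0.4, 0.16, -0.23, 0.43, 1], [-0.6, 0.05, 0.42, 0.16, -0.23, 0.43, 1], [-0.59, 0.08, 0.43, 0.16, -0.23, 0.43, 1]]

```text
time: 1.35
tool_pos: [0.4351, 0.3675, 0.2213]
tcp_rot: [1.425, 2.417, -0.442]
wrist_force: [0.5, -0.3, -0.4]
width: 0.998
grip_force: 0.0
```

jog_arm:
  increments:
    - [[-0.57, 0.12, 0.44, 0.16, -0.23, 0.43, 1], [-0.55, 0.15, 0.45, 0.16, -0.23, 0.43, 1], [-0.54, 0.18, 0.47, 0.16, -0.23, 0.43, 1], [-0.51, 0.21, 0.48, 0.16, -0.23, 0.43, 1], [-0.49, 0.24, 0.48, 0.16, -0.23, 0.43, 1]]

```text
time: 1.77
tool_pos: [0.4967, 0.2813, 0.1934]
tcp_rot: [1.633, 2.137, -0.562]
wrist_force: [1.1, -0.3, 1.1]
width: 1.002
grip_force: 0.0
```

```bash
python3 - <<'E'
from h import *
st()
R=Rt(40,1); g=np.array([.561,.0836,.034])
plan(g-R.apply([0,0,.12]),R,5)
E
```

```text
t 1.7667 tcp [0.4967 0.2813 0.1934] grasp [0.5002 0.2525 0.1479] F [ 1.1 -0.3  1.1] w 1.002 grip 0.0 q [ 0.69  0.33  1.81 -0.48  1.35  0.62]
[[-0.244, 0.968, 0.065], [0.811, 0.24, -0.534], [-0.532, -0.078, -0.843]]
* [-0.47, 0.28, 0.48, 0.13, -0.24, 0.44]
  [-0.45, 0.31, 0.49, 0.13, -0.24, 0.44]
  [-0.42, 0.33, 0.49, 0.13, -0.24, 0.44]
  [-0.39, 0.36, 0.5, 0.13, -0.24, 0.44]
  [-0.36, 0.38, 0.5, 0.13, -0.24, 0.44]
```

jog_arm:
  increments:
    - [[-0.47, 0.28, 0.48, 0.13, -0.24, 0.44, 1], [-0.45, 0.31, 0.49, 0.13, -0.24, 0.44, 1], [-0.42, 0.33, 0.49, 0.13, -0.24, 0.44, 1], [-0.39, 0.36, 0.5, 0.13, -0.24, 0.44, 1], [-0.36, 0.38, 0.5, 0.13, -0.24, 0.44, 1]]

```text
time: 2.18
tool_pos: [0.5593, 0.1958, 0.1671]
tcp_rot: [1.8, 1.828, -0.651]
wrist_force: [-0.5, -0.1, 0.2]
width: 0.999
grip_force: 0.0
```

```bash
python3 - <<'E'
from h import *
st()
im,d,P,M,K,p=grab('wrist'); cv2.imwrite('pics/w1.png',im); np.savez('w1.npz',im=im,P=P)
hsv=cv2.cvtColor(im,cv2.COLOR_BGR2HSV)
k=(abs(P[...,2]-.044)<.005)&(abs(P[...,0]-.561)<.05)&(abs(P[...,1]-.064)<.08)
q=P[k];print(k.sum(),np.median(q,0),cv2.minAreaRect(q[:,:2].astype(np.float32)))
R=Rt(40,1); g=np.array([.561,.0836,.034]); plan(g,R,5)
E
```

```text
t 2.1833 tcp [0.5593 0.1958 0.1671] grasp [0.56   0.1612 0.1257] F [-0.5 -0.1  0.2] w 0.999 grip 0.0 q [ 0.55  0.43  1.78 -0.6   1.37  0.79]
[[-0.011, 1.0, 0.014], [0.766, 0.017, -0.642], [-0.643, 0.003, -0.766]]
6455 [0.56136273 0.07947323 0.04327484] ((0.5615430474281311, 0.06424093246459961), (0.04414832964539528, 0.10217581689357758), 1.1286349296569824)
* [0.01, -0.01, 0.78, 0.0, 0.01, -0.01]
  [0.01, -0.01, 0.78, 0.0, 0.01, -0.01]
  [0.01, -0.01, 0.78, 0.0, 0.01, -0.01]
  [0.01, -0.01, 0.78, 0.0, 0.01, -0.01]
  [0.01, -0.01, 0.78, 0.0, 0.01, -0.01]
```

View pics/w1.png

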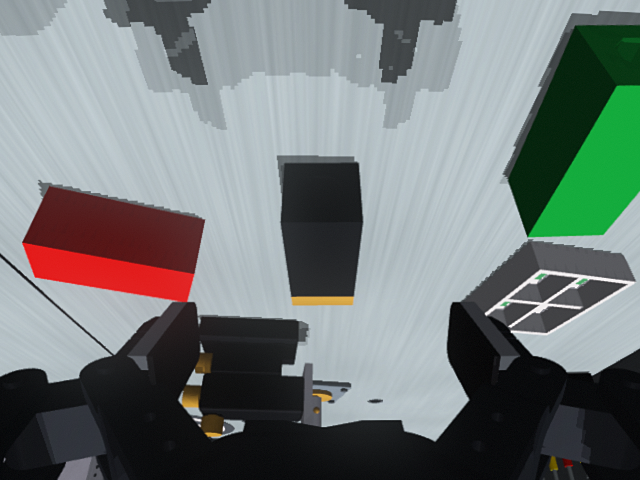

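The wrist view shows the sleeve centred at (320,230), clear of the red block (left) and green block (right); close measurement agrees with the top view. I check that the camera body clears the bench on the way down.

```bash
python3 - <<'E'
from h import *
p=viewer.camera_params('wrist'); print(np.array(p['hand_eye']).round(3).tolist())
E
```

```text
[[-0.0, -0.965, -0.262, 0.066], [1.0, -0.0, -0.0, 0.0], [0.0, -0.262, 0.965, -0.069], [0.0, 0.0, 0.0, 1.0]]
```

jog_arm:
  increments:
    - [[0.01, -0.01, 0.78, 0, 0.01, -0.01, 1], [0.01, -0.01, 0.78, 0, 0.01, -0.01, 1], [0.01, -0.01, 0.78, 0, 0.01, -0.01, 1], [0.01, -0.01, 0.78, 0, 0.01, -0.01, 1], [0.01, -0.01, 0.78, 0, 0.01, -0.01, 1]]

```text
time: 2.65
tool_pos: [0.5589, 0.1224, 0.0759]
tcp_rot: [1.797, 1.84, -0.647]
wrist_force: [0.2, 0.8, -0.4]
width: 1.005
grip_force: 0.0
```

jog_arm:
  increments:
    - [[0, 0, 0, 0, 0, 0, -1], [0, 0, 0, 0, 0, 0, -1], [0, 0, 0, 0, 0, 0, -1], [0, 0, 0, 0, 0, 0, -1], [0, 0, 0, 0, 0, 0, -1]]
  force: 60

```text
time: 3.07
tool_pos: [0.5603, 0.1245, 0.0784]
tcp_rot: [1.797, 1.84, -0.643]
wrist_force: [-0.7, 2.4, 0.9]
width: 0.509
grip_force: 61.9
```

jog_arm:
  increments:
    - [[0, 0, 0, 0, 0, 0, -1], [0, 0, 0, 0, 0, 0, -1], [0, 0, 0, 0, 0, 0, -1], [0, 0, 0, 0, 0, 0, -1], [0, 0, 0, 0, 0, 0, -1]]

```text
time: 3.48
tool_pos: [0.5603, 0.1241, 0.0783]
tcp_rot: [1.797, 1.839, -0.644]
wrist_force: [-0.8, 5.0, 6.3]
width: 0.504
grip_force: 62.6
```

```bash
python3 - <<'E'
from h import *
st()
s=read_state();R=Rot.from_rotvec(s['tcp_rot']);g=s['tool_pos']+R.apply([0,0,.054])
# sleeve pose now and its target pose: upright over pad, foot 10 mm above pad_top
c=np.array([.5614,.0638,.022]); ax=Rot.from_euler('z',1.1,degrees=True)
Rot90=Rot.from_euler('x',90,degrees=True)*ax.inv()   # sleeve frame turn
for zz,n in ((.12,25),):
    c1=np.array([.465,.282,.004+.05+zz-.02])
    print('up 120 first:'); 
    a=plan(g+[0,0,.12],R,5); print('turn+go:'); plan(c1+Rot90.apply(g-c),Rot90*R,n,start=a)
E
```

```text
t 3.4833 tcp [0.5603 0.1241 0.0783] grasp [0.5612 0.0897 0.0367] F [-0.8  5.   6.3] w 0.504 grip 62.60233774781227 q [ 0.45  0.49  1.89 -0.68  1.18  0.83]
[[-0.017, 1.0, 0.017], [0.771, 0.024, -0.637], [-0.637, 0.002, -0.771]]
up 120 first:
* [-0.51, 0.0, -0.62, 0.0, 0.0, 0.0]
  [-0.51, 0.0, -0.62, 0.0, 0.0, 0.0]
  [-0.51, 0.0, -0.62, 0.0, 0.0, 0.0]
  [-0.51, 0.0, -0.62, 0.0, 0.0, 0.0]
  [-0.51, 0.0, -0.62, 0.0, 0.0, 0.0]
turn+go:
* [0.09, -0.12, -0.1, -0.0, 0.6, 0.01]
  [0.1, -0.12, -0.1, -0.0, 0.6, 0.01]
  [0.11, -0.12, -0.09, -0.0, 0.6, 0.01]
  [0.11, -0.12, -0.09, -0.0, 0.6, 0.01]
  [0.12, -0.12, -0.08, -0.0, 0.6, 0.01]
* [0.12, -0.12, -0.07, -0.0, 0.6, 0.01]
  [0.12, -0.12, -0.06, -0.0, 0.6, 0.01]
  [0.13, -0.12, -0.06, -0.0, 0.6, 0.01]
  [0.13, -0.12, -0.05, -0.0, 0.6, 0.01]
  [0.13, -0.12, -0.04, -0.0, 0.6, 0.01]
* [0.14, -0.12, -0.03, -0.0, 0.6, 0.01]
  [0.14, -0.13, -0.02, -0.0, 0.6, 0.01]
  [0.14, -0.13, -0.01, -0.0, 0.6, 0.01]
  [0.14, -0.13, -0.01, -0.0, 0.6, 0.01]
  [0.14, -0.13, 0.0, -0.0, 0.6, 0.01]
* [0.14, -0.13, 0.01, -0.0, 0.6, 0.01]
  [0.14, -0.13, 0.02, -0.0, 0.6, 0.01]
  [0.13, -0.13, 0.03, -0.0, 0.6, 0.01]
  [0.13, -0.13, 0.04, -0.0, 0.6, 0.01]
  [0.13, -0.13, 0.05, -0.0, 0.6, 0.01]
* [0.13, -0.13, 0.05, -0.0, 0.6, 0.01]
  [0.12, -0.13, 0.06, -0.0, 0.6, 0.01]
  [0.12, -0.13, 0.07, -0.0, 0.6, 0.01]
  [0.11, -0.13, 0.08, -0.0, 0.6, 0.01]
  [0.11, -0.13, 0.08, -0.0, 0.6, 0.01]
```

jog_arm:
  increments:
    - [[-0.51, 0, -0.62, 0, 0, 0, -1], [-0.51, 0, -0.62, 0, 0, 0, -1], [-0.51, 0, -0.62, 0, 0, 0, -1], [-0.51, 0, -0.62, 0, 0, 0, -1], [-0.51, 0, -0.62, 0, 0, 0, -1]]

```text
time: 3.9
tool_pos: [0.5582, 0.1231, 0.197]
tcp_rot: [1.798, 1.841, -0.649]
wrist_force: [-0.0, -0.2, -4.9]
width: 0.506
grip_force: 62.2
```

jog_arm:
  increments:
    - [[0.09, -0.12, -0.1, 0, 0.6, 0.01, -1], [0.1, -0.12, -0.1, 0, 0.6, 0.01, -1], [0.11, -0.12, -0.09, 0, 0.6, 0.01, -1], [0.11, -0.12, -0.09, 0, 0.6, 0.01, -1], [0.12, -0.12, -0.08, 0, 0.6, 0.01, -1]]

```text
time: 4.32
tool_pos: [0.5397, 0.1439, 0.1994]
tcp_rot: [1.997, 2.034, -0.377]
wrist_force: [0.3, -0.1, -4.2]
width: 0.503
grip_force: 62.2
```

jog_arm:
  increments:
    - [[0.12, -0.12, -0.07, 0, 0.6, 0.01, -1], [0.12, -0.12, -0.06, 0, 0.6, 0.01, -1], [0.13, -0.12, -0.06, 0, 0.6, 0.01, -1], [0.13, -0.12, -0.05, 0, 0.6, 0.01, -1], [0.13, -0.12, -0.04, 0, 0.6, 0.01, -1]]

```text
time: 4.73
tool_pos: [0.5211, 0.1638, 0.2027]
tcp_rot: [2.175, 2.204, -0.065]
wrist_force: [0.1, -0.3, -4.6]
width: 0.509
grip_force: 62.2
```

jog_arm:
  increments:
    - [[0.14, -0.12, -0.03, 0, 0.6, 0.01, -1], [0.14, -0.13, -0.02, 0, 0.6, 0.01, -1], [0.14, -0.13, -0.01, 0, 0.6, 0.01, -1], [0.14, -0.13, -0.01, 0, 0.6, 0.01, -1], [0.14, -0.13, 0, 0, 0.6, 0.01, -1]]

```text
time: 5.15
tool_pos: [0.5015, 0.1843, 0.206]
tcp_rot: [-2.077, -2.096, -0.265]
wrist_force: [-0.7, -0.7, -4.3]
width: 0.504
grip_force: 62.2
```

jog_arm:
  increments:
    - [[0.14, -0.13, 0.01, 0, 0.6, 0.01, -1], [0.14, -0.13, 0.02, 0, 0.6, 0.01, -1], [0.13, -0.13, 0.03, 0, 0.6, 0.01, -1], [0.13, -0.13, 0.04, 0, 0.6, 0.01, -1], [0.13, -0.13, 0.05, 0, 0.6, 0.01, -1]]

```text
time: 5.57
tool_pos: [0.482, 0.2046, 0.2091]
tcp_rot: [-1.896, -1.903, -0.551]
wrist_force: [-1.2, 0.0, -4.4]
width: 0.508
grip_force: 62.2
```

jog_arm:
  increments:
    - [[0.13, -0.13, 0.05, 0, 0.6, 0.01, -1], [0.12, -0.13, 0.06, 0, 0.6, 0.01, -1], [0.12, -0.13, 0.07, 0, 0.6, 0.01, -1], [0.11, -0.13, 0.08, 0, 0.6, 0.01, -1], [0.11, -0.13, 0.08, 0, 0.6, 0.01, -1]]

```text
time: 5.98
tool_pos: [0.4625, 0.2248, 0.2125]
tcp_rot: [-1.698, -1.695, -0.796]
wrist_force: [-0.5, 0.7, -3.6]
width: 0.504
grip_force: 62.3
```

```bash
python3 - <<'E'
from h import *
st()
s=read_state();R=Rot.from_rotvec(s['tcp_rot'])
im,d,P,M,K,p=grab('scene'); cv2.imwrite('pics/s2.png',im[60:300,200:520]); np.savez('s2.npz',im=im,P=P)
im,d,P,M,K,p=grab('wrist'); cv2.imwrite('pics/w2.png',im); np.savez('w2.npz',im=im,P=P)
E
```

```text
t 5.9833 tcp [0.4625 0.2248 0.2125] grasp [0.4624 0.2664 0.1781] F [-0.5  0.7 -3.6] w 0.504 grip 62.29496732354164 q [-0.03  0.07  2.22  1.    1.16 -0.6 ]
[[0.003, 1.0, -0.002], [0.637, -0.0, 0.771], [0.771, -0.004, -0.637]]
```

View pics/s2.png

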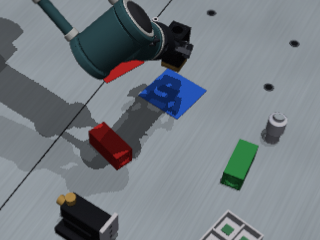

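View pics/w2.png

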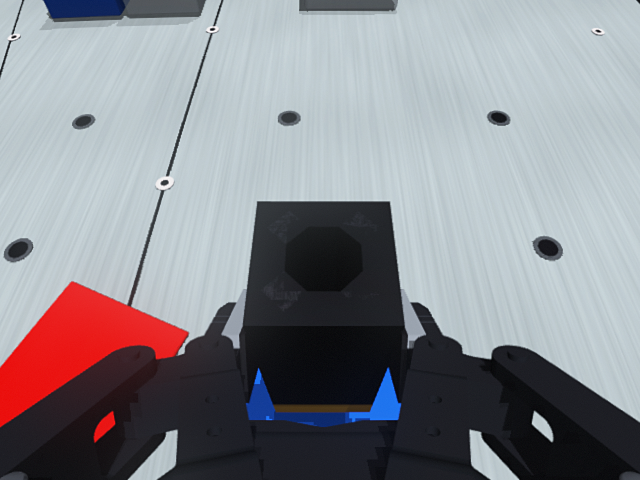

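The sleeve hangs upright over the blue pad, brass foot down; the wrist view shows its top face over pixels (255–405, 202–325). I measure its tilt and centre.

```bash
cat >> h.py <<'E'
def topface(P,g):
    "tilt and centre of the sleeve's top face near grasp point g"
    k=(np.linalg.norm(P[...,:2]-np.array(g)[:2],axis=-1)<.06)&(P[...,2]>g[2]+.003)
    q=P[k]; z=np.percentile(q[:,2],90); 
    for i in range(3):
        if i==0: m=abs(q[:,2]-z)<.006
        A=np.c_[q[m][:,:2],np.ones(m.sum())];c=np.linalg.lstsq(A,q[m][:,2],rcond=None)[0]
        m=abs(q[:,:2]@c[:2]+c[2]-q[:,2])<.0025
    r=cv2.minAreaRect(q[m][:,:2].astype(np.float32))
    print('face n',m.sum(),'slope deg',np.degrees(c[:2]).round(2),'rect',r,'z at c',np.array(r[0])@c[:2]+c[2])
    return r[0]
E
python3 - <<'E'
from h import *
s=read_state();R=Rot.from_rotvec(s['tcp_rot']);g=s['tool_pos']+R.apply([0,0,.054])
z=np.load('w2.npz');c=topface(z['P'],g)
E
```

```text
face n 14821 slope deg [ -0.41 -37.55] rect ((0.4612598419189453, 0.2565535604953766), (0.0584920309484005, 0.07311024516820908), 0.01619274541735649) z at c 0.21062047879489038
```

```bash
python3 - <<'E'
from h import *
z=np.load('w2.npz');P=z['P']
for v in (195,205,215,230,300,315,322,330,345,370): print(v,P[v,275].round(4),P[v,380].round(4))
m=np.zeros((480,640),bool);m[208:316,268:282]=1;m[208:316,370:380]=1;m[208:222,268:380]=1;m[303:316,268:380]=1
q=P[m];c=np.linalg.lstsq(np.c_[q[:,:2],np.ones(len(q))],q[:,2],rcond=None)[0];print(np.degrees(c[:2]),q.mean(0),np.abs(q@np.r_[-c[:2],1]-c[2]).max())
# front face (facing -y)
f=P[335:370,265:380].reshape(-1,3);c=np.linalg.lstsq(np.c_[f[:,[0,2]],np.ones(len(f))],f[:,1],rcond=None)[0];print('front y=ax+bz',np.degrees(c[:2]),f.mean(0))
E
```

```text
195 [4.13e-01 4.82e-01 3.00e-04] [ 5.148e-01  4.817e-01 -2.000e-04]
205 [0.4452 0.3013 0.2001] [0.4798 0.3008 0.2005]
215 [0.4457 0.2962 0.2013] [0.4795 0.2966 0.2005]
230 [0.446  0.2908 0.2005] [0.4791 0.2911 0.1998]
300 [0.4477 0.266  0.201 ] [0.4771 0.2662 0.2003]
315 [0.4479 0.2616 0.2005] [0.4768 0.2616 0.2004]
322 [0.4481 0.2593 0.201 ] [0.4767 0.26   0.1994]
330 [0.4478 0.2585 0.1976] [0.4768 0.2582 0.1979]
345 [0.4467 0.2584 0.1866] [0.4782 0.259  0.1848]
370 [0.4441 0.2588 0.1621] [0.4806 0.2588 0.1618]
 ** On entry to DLASCL parameter number  4 had an illegal value
 ** On entry to DLASCL parameter number  4 had an illegal valueTraceback (most recent call last):
  File "<stdin>", line 5, in <module>
    x, resids, rank, s = _umath_linalg.lstsq(a, b, rcond,
                         ~~~~~~~~~~~~~~~~~~~^^^^^^^^^^^^^
                                             signature=signature)
                                             ^^^^^^^^^^^^^^^^^^^^
    raise LinAlgError("SVD did not converge in Linear Least Squares")
numpy.linalg.LinAlgError: SVD did not converge in Linear Least Squares
```

jog_arm:
  increments:
    - [[-0.44, 0, 0.36, 0, 0, 0, -1], [-0.44, 0, 0.36, 0, 0, 0, -1], [-0.44, 0, 0.36, 0, 0, 0, -1], [-0.44, 0, 0.36, 0, 0, 0, -1], [-0.44, 0, 0.36, 0, 0, 0, -1]]

```text
time: 6.5
tool_pos: [0.4636, 0.2244, 0.1274]
tcp_rot: [-1.7, -1.699, -0.794]
wrist_force: [0.9, 0.3, -3.4]
width: 0.502
grip_force: 62.5
```

jog_arm:
  increments:
    - [[-0.05, 0, 0.042, 0, 0, 0, -1], [-0.05, 0, 0.042, 0, 0, 0, -1], [-0.05, 0, 0.042, 0, 0, 0, -1], [-0.05, 0, 0.042, 0, 0, 0, -1], [0, 0, 0, 0, 0, 0, -1]]

```text
time: 6.92
tool_pos: [0.4641, 0.2248, 0.1214]
tcp_rot: [-1.698, -1.697, -0.798]
wrist_force: [0.3, 0.5, -4.5]
width: 0.503
grip_force: 62.2
```

```bash
python3 - <<'E'
from h import *
st()
im,d,P,M,K,p=grab('wrist'); cv2.imwrite('pics/w3.png',im)
m=P[205:316,268:380];m=m[abs(m[...,2]-.104)<.02];print(np.median(m,0))
E
```

```text
t 6.9167 tcp [0.4641 0.2248 0.1214] grasp [0.4641 0.2664 0.0869] F [ 0.3  0.5 -4.5] w 0.503 grip 62.17696040868759 q [-0.03  0.24  2.25  1.09  1.05 -0.8 ]
[[0.001, 1.0, -0.0], [0.638, -0.0, 0.77], [0.77, -0.001, -0.638]]
[0.46466283 0.28713763 0.11048361]
```

jog_arm:
  increments:
    - [[-0.03, 0, 0.025, 0, 0, 0, -1], [-0.03, 0, 0.025, 0, 0, 0, -1], [-0.03, 0, 0.025, 0, 0, 0, -1], [-0.03, 0, 0.025, 0, 0, 0, -1], [0, 0, 0, 0, 0, 0, -1]]

```text
time: 7.38
tool_pos: [0.4634, 0.2248, 0.1159]
tcp_rot: [-1.698, -1.696, -0.796]
wrist_force: [-0.6, 1.1, -3.1]
width: 0.506
grip_force: 62.2
```

jog_arm:
  increments:
    - [[-0.013, 0, 0.011, 0, 0, 0, -1], [-0.013, 0, 0.011, 0, 0, 0, -1], [0, 0, 0, 0, 0, 0, -1], [0, 0, 0, 0, 0, 0, -1], [0, 0, 0, 0, 0, 0, -1]]

```text
time: 7.8
tool_pos: [0.4636, 0.2249, 0.1151]
tcp_rot: [-1.698, -1.696, -0.797]
wrist_force: [-0.4, 1.2, -3.9]
width: 0.505
grip_force: 62.2
```

jog_arm:
  increments:
    - [[-0.026, 0, 0.022, 0, 0, 0, -1], [0, 0, 0, 0, 0, 0, -1], [0, 0, 0, 0, 0, 0, -1], [0, 0, 0, 0, 0, 0, -1], [0, 0, 0, 0, 0, 0, -1]]

```text
time: 8.22
tool_pos: [0.4638, 0.2249, 0.1142]
tcp_rot: [-1.698, -1.696, -0.797]
wrist_force: [-0.1, 0.3, -3.3]
width: 0.506
grip_force: 62.3
```

jog_arm:
  increments:
    - [[-0.026, 0, 0.022, 0, 0, 0, -1], [0, 0, 0, 0, 0, 0, -1], [0, 0, 0, 0, 0, 0, -1], [0, 0, 0, 0, 0, 0, -1], [0, 0, 0, 0, 0, 0, -1]]

```text
time: 8.63
tool_pos: [0.4639, 0.2251, 0.1141]
tcp_rot: [-1.696, -1.695, -0.798]
wrist_force: [-1.6, -3.1, 5.8]
width: 0.499
grip_force: 63.2
```

jog_arm:
  increments:
    - [[0, 0, 0, 0, 0, 0, 0.3], [0, 0, 0, 0, 0, 0, 0.6], [0, 0, 0, 0, 0, 0, 1], [0, 0, 0, 0, 0, 0, 1], [0, 0, 0, 0, 0, 0, 1]]

```text
time: 9.05
tool_pos: [0.4636, 0.2249, 0.1129]
tcp_rot: [-1.698, -1.696, -0.796]
wrist_force: [0.0, -0.8, 0.1]
width: 0.995
grip_force: 0.0
```

jog_arm:
  increments:
    - [[0, 0, -0.1, 0, 0, 0, 1], [0, 0, -0.4, 0, 0, 0, 1], [0, 0, -0.8, 0, 0, 0, 1], [0, 0, -0.9, 0, 0, 0, 1], [0, 0, -0.9, 0, 0, 0, 1]]

```text
time: 9.47
tool_pos: [0.4632, 0.1521, 0.1732]
tcp_rot: [-1.698, -1.696, -0.795]
wrist_force: [1.0, 0.5, 0.1]
width: 0.995
grip_force: 0.0
```

```bash
python3 - <<'E'
from h import *
st()
im,d,P,M,K,p=grab('wrist'); cv2.imwrite('pics/w4.png',im); np.savez('w4.npz',im=im,P=P)
k=(abs(P[...,2]-.104)<.004)&(np.hypot(P[...,0]-.464,P[...,1]-.28)<.05);q=P[k]
print(k.sum(),q.mean(0),cv2.minAreaRect(q[:,:2].astype(np.float32)))
print(np.degrees(np.linalg.lstsq(np.c_[q[:,:2],np.ones(len(q))],q[:,2],rcond=None)[0][:2]))
E
```

```text
t 9.4667 tcp [0.4632 0.1521 0.1732] grasp [0.4631 0.1937 0.1388] F [1.  0.5 0.1] w 0.995 grip 0.0 q [-0.18  0.15  2.23  0.95  1.2  -0.75]
[[0.002, 1.0, -0.002], [0.638, 0.0, 0.77], [0.77, -0.003, -0.638]]
4909 [0.46385765 0.27789645 0.10336592] ((0.46394699811935425, 0.2805888056755066), (0.04414336383342743, 0.04621974378824234), 0.1854935586452484)
[0.01435639 0.43176309]
```

View pics/w4.png

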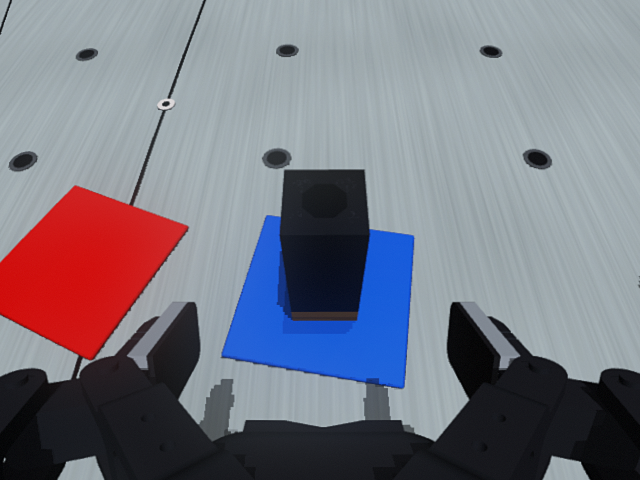

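```bash
python3 - <<'E'
from h import *
R=Rt(0,0.2); c=[.4639,.2803]
a=plan([*c,.22],R,10); print('down');plan([*c,.080],R,5,start=a)
E
```

```text
* [0.53, -0.01, 0.13, 0.01, -0.84, -0.0]
  [0.54, -0.01, 0.08, 0.01, -0.84, -0.0]
  [0.54, -0.01, 0.03, 0.01, -0.84, -0.0]
  [0.54, -0.01, -0.01, 0.01, -0.84, -0.0]
  [0.54, -0.01, -0.06, 0.01, -0.84, -0.0]
* [0.53, -0.01, -0.11, 0.01, -0.84, -0.0]
  [0.52, -0.01, -0.16, 0.01, -0.84, -0.0]
  [0.51, -0.01, -0.2, 0.01, -0.84, -0.0]
  [0.49, -0.01, -0.24, 0.01, -0.84, -0.0]
  [0.46, -0.01, -0.29, 0.01, -0.84, -0.0]
down
* [0.0, 0.0, 0.93, 0.0, 0.0, 0.0]
  [0.0, 0.0, 0.93, 0.0, 0.0, 0.0]
  [0.0, 0.0, 0.93, 0.0, 0.0, 0.0]
  [0.0, 0.0, 0.93, 0.0, 0.0, 0.0]
  [0.0, 0.0, 0.93, 0.0, 0.0, 0.0]
```

jog_arm:
  increments:
    - [[0.53, -0.01, 0.13, 0.01, -0.84, 0, 1], [0.54, -0.01, 0.08, 0.01, -0.84, 0, 1], [0.54, -0.01, 0.03, 0.01, -0.84, 0, 1], [0.54, -0.01, -0.01, 0.01, -0.84, 0, 1], [0.54, -0.01, -0.06, 0.01, -0.84, 0, 1]]

```text
time: 9.93
tool_pos: [0.4626, 0.2182, 0.2227]
tcp_rot: [-1.979, -1.978, -0.434]
wrist_force: [0.1, 0.0, -0.3]
width: 0.996
grip_force: 0.0
```

jog_arm:
  increments:
    - [[0.53, -0.01, -0.11, 0.01, -0.84, 0, 1], [0.52, -0.01, -0.16, 0.01, -0.84, 0, 1], [0.51, -0.01, -0.2, 0.01, -0.84, 0, 1], [0.49, -0.01, -0.24, 0.01, -0.84, 0, 1], [0.46, -0.01, -0.29, 0.01, -0.84, 0, 1]]

```text
time: 10.35
tool_pos: [0.4612, 0.2839, 0.2719]
tcp_rot: [-2.216, -2.222, 0.014]
wrist_force: [0.4, -0.8, -0.5]
width: 0.999
grip_force: 0.0
```

```bash
python3 - <<'E'
from h import *
st()
im,d,P,M,K,p=grab('wrist')
k=(abs(P[...,2]-.104)<.004)&(np.hypot(P[...,0]-.464,P[...,1]-.28)<.05);q=P[k]
print(k.sum(),q.mean(0),cv2.minAreaRect(q[:,:2].astype(np.float32)))
R=Rt(0,0.2); plan([.4639,.2803,.080],R,5)
E
```

```text
t 10.35 tcp [0.4612 0.2839 0.2719] grasp [0.4607 0.2837 0.2179] F [ 0.4 -0.8 -0.5] w 0.999 grip 0.0 q [0.51 0.04 1.92 0.   1.19 0.5 ]
[[-0.003, 1.0, -0.009], [1.0, 0.002, -0.004], [-0.004, -0.009, -1.0]]
4264 [0.46395123 0.28149209 0.10336818] ((0.46398860216140747, 0.28053152561187744), (0.04416443407535553, 0.04457753896713257), 0.14713898301124573)
* [-0.05, 0.02, 0.93, -0.01, 0.01, 0.0]
  [-0.05, 0.02, 0.93, -0.01, 0.01, 0.0]
  [-0.05, 0.02, 0.93, -0.01, 0.01, 0.0]
  [-0.05, 0.01, 0.93, -0.01, 0.01, 0.0]
  [-0.05, 0.01, 0.93, -0.01, 0.01, 0.0]
```

jog_arm:
  increments:
    - [[-0.05, 0.02, 0.93, -0.016, 0.008, 0, 1], [-0.05, 0.02, 0.93, -0.016, 0.008, 0, 1], [-0.05, 0.02, 0.93, -0.016, 0.008, 0, 1], [-0.05, 0.02, 0.93, -0.016, 0.008, 0, 1], [-0.05, 0.02, 0.93, -0.016, 0.008, 0, 1]]

```text
time: 10.82
tool_pos: [0.4629, 0.2759, 0.1297]
tcp_rot: [-2.214, -2.221, -0.002]
wrist_force: [0.4, 0.8, 0.0]
width: 0.998
grip_force: 0.0
```

jog_arm:
  increments:
    - [[0, 0, 0, 0, 0, 0, 1], [0, 0, 0, 0, 0, 0, 0.3], [0, 0, 0, 0, 0, 0, 0.1], [0, 0, 0, 0, 0, 0, -1], [0, 0, 0, 0, 0, 0, -1]]
  force: 80

```text
time: 11.23
tool_pos: [0.4645, 0.2774, 0.1332]
tcp_rot: [-2.214, -2.223, -0.008]
wrist_force: [-0.5, -0.4, 1.2]
width: 0.51
grip_force: 81.1
```

jog_arm:
  increments:
    - [[0, 0, 0, 0, 0, 0, -1], [0, 0, 0, 0, 0, 0, -1], [0, 0, 0, 0, 0, 0, -1], [0, 0, 0, 0, 0, 0, -1], [0, 0, 0, 0, 0, 0, -1]]

```text
time: 11.65
tool_pos: [0.4644, 0.2774, 0.1332]
tcp_rot: [-2.214, -2.224, -0.008]
wrist_force: [-1.4, -2.2, 6.7]
width: 0.509
grip_force: 81.9
```

```bash
python3 - <<'E'
from h import *
st()
s=read_state();R=Rot.from_rotvec(s['tcp_rot']);g=s['tool_pos']+R.apply([0,0,.054])
a=plan(g+[0,0,.14],R,5);print('go')
plan([.5554,-.30,g[2]+.16],Rt(0,0),25,start=a)
E
```

```text
t 11.65 tcp [0.4644 0.2774 0.1332] grasp [0.4645 0.2778 0.0792] F [-1.4 -2.2  6.7] w 0.509 grip 81.91707506775856 q [0.49 0.18 2.05 0.01 0.91 0.48]
[[-0.004, 1.0, 0.001], [1.0, 0.004, 0.006], [0.006, 0.001, -1.0]]
* [0.01, 0.0, -0.93, 0.0, 0.0, 0.0]
  [0.01, 0.0, -0.93, 0.0, 0.0, 0.0]
  [0.01, 0.0, -0.93, 0.0, 0.0, 0.0]
  [0.01, 0.0, -0.93, 0.0, 0.0, 0.0]
  [0.01, 0.0, -0.93, 0.0, 0.0, 0.0]
go
* [-0.77, 0.12, -0.03, 0.0, -0.0, 0.0]
  [-0.77, 0.12, -0.03, 0.0, -0.0, 0.0]
  [-0.77, 0.12, -0.03, 0.0, -0.0, 0.0]
  [-0.77, 0.12, -0.03, 0.0, -0.0, 0.0]
  [-0.77, 0.12, -0.03, 0.0, -0.0, 0.0]
* [-0.77, 0.12, -0.03, 0.0, -0.0, 0.0]
  [-0.77, 0.12, -0.03, 0.0, -0.0, 0.0]
  [-0.77, 0.12, -0.03, 0.0, -0.0, 0.0]
  [-0.77, 0.12, -0.03, 0.0, -0.0, 0.0]
  [-0.77, 0.12, -0.03, 0.0, -0.0, 0.0]
* [-0.77, 0.12, -0.03, 0.0, -0.0, 0.0]
  [-0.77, 0.12, -0.03, 0.0, -0.0, 0.0]
  [-0.77, 0.12, -0.03, 0.0, -0.0, 0.0]
  [-0.77, 0.12, -0.03, 0.0, -0.0, 0.0]
  [-0.77, 0.12, -0.03, 0.0, -0.0, 0.0]
* [-0.77, 0.12, -0.03, 0.0, -0.0, 0.0]
  [-0.77, 0.12, -0.03, 0.0, -0.0, 0.0]
  [-0.77, 0.12, -0.03, 0.0, -0.0, 0.0]
  [-0.77, 0.12, -0.03, 0.0, -0.0, 0.0]
  [-0.77, 0.12, -0.03, 0.0, -0.0, 0.0]
* [-0.77, 0.12, -0.03, 0.0, -0.0, 0.0]
  [-0.77, 0.12, -0.03, 0.0, -0.0, 0.0]
  [-0.77, 0.12, -0.03, 0.0, -0.0, 0.0]
  [-0.77, 0.12, -0.03, 0.0, -0.0, 0.0]
  [-0.77, 0.12, -0.03, 0.0, -0.0, 0.0]
```

jog_arm:
  increments:
    - [[0, 0, -0.5, 0, 0, 0, -1], [0, 0, -1, 0, 0, 0, -1], [0, 0, -1, 0, 0, 0, -1], [0, 0, -1, 0, 0, 0, -1], [0, 0, -1, 0, 0, 0, -1]]

```text
time: 12.07
tool_pos: [0.4626, 0.2758, 0.2666]
tcp_rot: [-2.213, -2.222, -0.0]
wrist_force: [0.8, -0.1, -5.1]
width: 0.51
grip_force: 82.2
```

```bash
python3 - <<'E'
from h import *
st()
im,d,P,M,K,p=grab('wrist');cv2.imwrite('pics/w5.png',im)
s=read_state();R=Rot.from_rotvec(s['tcp_rot']);plan([.5554,-.43,.235],R,30)
E
```

```text
t 12.0667 tcp [0.4626 0.2758 0.2666] grasp [0.4624 0.276  0.2126] F [ 0.8 -0.1 -5.1] w 0.51 grip 82.19859078526497 q [0.49 0.03 1.94 0.01 1.17 0.48]
[[-0.004, 1.0, -0.004], [1.0, 0.004, 0.004], [0.004, -0.004, -1.0]]
* [-0.79, 0.1, -0.02, 0.0, 0.0, 0.0]
  [-0.79, 0.1, -0.02, 0.0, 0.0, 0.0]
  [-0.79, 0.1, -0.02, 0.0, 0.0, 0.0]
  [-0.79, 0.1, -0.02, 0.0, 0.0, 0.0]
  [-0.79, 0.1, -0.02, 0.0, 0.0, 0.0]
* [-0.79, 0.1, -0.02, 0.0, 0.0, 0.0]
  [-0.79, 0.1, -0.02, 0.0, 0.0, 0.0]
  [-0.79, 0.1, -0.02, 0.0, 0.0, 0.0]
  [-0.79, 0.1, -0.02, 0.0, 0.0, 0.0]
  [-0.79, 0.1, -0.02, 0.0, 0.0, 0.0]
* [-0.79, 0.1, -0.02, 0.0, 0.0, 0.0]
  [-0.79, 0.1, -0.02, 0.0, 0.0, 0.0]
  [-0.79, 0.1, -0.02, 0.0, 0.0, 0.0]
  [-0.79, 0.1, -0.02, 0.0, 0.0, 0.0]
  [-0.79, 0.1, -0.02, 0.0, 0.0, 0.0]
* [-0.79, 0.1, -0.02, 0.0, 0.0, 0.0]
  [-0.79, 0.1, -0.02, 0.0, 0.0, 0.0]
  [-0.79, 0.1, -0.02, 0.0, 0.0, 0.0]
  [-0.79, 0.1, -0.02, 0.0, 0.0, 0.0]
  [-0.79, 0.1, -0.02, 0.0, 0.0, 0.0]
* [-0.79, 0.1, -0.02, 0.0, 0.0, 0.0]
  [-0.79, 0.1, -0.02, 0.0, 0.0, 0.0]
  [-0.79, 0.1, -0.02, 0.0, 0.0, 0.0]
  [-0.79, 0.1, -0.02, 0.0, 0.0, 0.0]
  [-0.79, 0.1, -0.02, 0.0, 0.0, 0.0]
* [-0.79, 0.1, -0.02, 0.0, 0.0, 0.0]
  [-0.79, 0.1, -0.02, 0.0, 0.0, 0.0]
  [-0.79, 0.1, -0.02, 0.0, 0.0, 0.0]
  [-0.79, 0.1, -0.02, 0.0, 0.0, 0.0]
  [-0.79, 0.1, -0.02, 0.0, 0.0, 0.0]
```

jog_arm:
  increments:
    - [[-0.4, 0.1, -0.3, 0, 0, 0, -1], [-0.79, 0.1, -0.2, 0, 0, 0, -1], [-0.79, 0.1, -0.02, 0, 0, 0, -1], [-0.79, 0.1, -0.02, 0, 0, 0, -1], [-0.79, 0.1, -0.02, 0, 0, 0, -1]]

```text
time: 12.53
tool_pos: [0.4779, 0.1676, 0.2806]
tcp_rot: [-2.212, -2.223, 0.002]
wrist_force: [1.0, -0.5, -3.6]
width: 0.507
grip_force: 82.5
```

jog_arm:
  increments:
    - [[-0.79, 0.1, -0.02, 0, 0, 0, -1], [-0.79, 0.1, -0.02, 0, 0, 0, -1], [-0.79, 0.1, -0.02, 0, 0, 0, -1], [-0.79, 0.1, -0.02, 0, 0, 0, -1], [-0.79, 0.1, -0.02, 0, 0, 0, -1]]

```text
time: 12.95
tool_pos: [0.4932, 0.0491, 0.2828]
tcp_rot: [-2.212, -2.221, 0.002]
wrist_force: [0.8, 0.4, -4.5]
width: 0.506
grip_force: 82.5
```

jog_arm:
  increments:
    - [[-0.79, 0.1, -0.02, 0, 0, 0, -1], [-0.79, 0.1, -0.02, 0, 0, 0, -1], [-0.79, 0.1, -0.02, 0, 0, 0, -1], [-0.79, 0.1, -0.02, 0, 0, 0, -1], [-0.79, 0.1, -0.02, 0, 0, 0, -1]]

```text
time: 13.37
tool_pos: [0.5085, -0.0691, 0.2852]
tcp_rot: [-2.212, -2.221, 0.001]
wrist_force: [1.0, 0.5, -4.2]
width: 0.503
grip_force: 82.5
```

jog_arm:
  increments:
    - [[-0.79, 0.1, -0.02, 0, 0, 0, -1], [-0.79, 0.1, -0.02, 0, 0, 0, -1], [-0.79, 0.1, -0.02, 0, 0, 0, -1], [-0.79, 0.1, -0.02, 0, 0, 0, -1], [-0.79, 0.1, -0.02, 0, 0, 0, -1]]

```text
time: 13.78
tool_pos: [0.524, -0.1874, 0.2876]
tcp_rot: [-2.212, -2.22, 0.001]
wrist_force: [-0.1, 0.9, -4.3]
width: 0.507
grip_force: 82.5
```

jog_arm:
  increments:
    - [[-0.79, 0.1, -0.02, 0, 0, 0, -1], [-0.79, 0.1, -0.02, 0, 0, 0, -1], [-0.79, 0.1, -0.02, 0, 0, 0, -1], [-0.79, 0.1, -0.02, 0, 0, 0, -1], [-0.79, 0.1, -0.02, 0, 0, 0, -1]]

```text
time: 14.2
tool_pos: [0.5395, -0.3057, 0.2898]
tcp_rot: [-2.211, -2.22, 0.0]
wrist_force: [-0.1, -0.1, -3.8]
width: 0.506
grip_force: 82.5
```

jog_arm:
  increments:
    - [[-0.79, 0.1, -0.02, 0, 0, 0, -1], [-0.79, 0.1, -0.02, 0, 0, 0, -1], [-0.79, 0.1, -0.02, 0, 0, 0, -1], [-0.79, 0.1, -0.02, 0, 0, 0, -1], [-0.6, 0.1, -0.02, 0, 0, 0, -1]]

```text
time: 14.62
tool_pos: [0.5548, -0.4192, 0.292]
tcp_rot: [-2.212, -2.219, 0.001]
wrist_force: [0.5, -0.8, -3.7]
width: 0.51
grip_force: 82.5
```

```bash
python3 - <<'E'
from h import *
st()
im,d,P,M,K,p=grab('wrist');cv2.imwrite('pics/w6.png',im);np.savez('w6.npz',im=im,P=P,d=d)
k=(P[...,2]>.1)&(P[...,2]<.112)&(np.hypot(P[...,0]-.5554,P[...,1]+.37)<.02);q=P[k];print('tip',k.sum(),q.mean(0) if k.sum() else 0)
k=(abs(P[...,2]-.008)<.003)&(np.hypot(P[...,0]-.5554,P[...,1]+.37)<.08);q=P[k];print('plate',k.sum(),cv2.minAreaRect(q[:,:2].astype(np.float32)))
E
```

```text
t 14.6167 tcp [ 0.5548 -0.4192  0.292 ] grasp [ 0.5545 -0.4189  0.238 ] F [ 0.5 -0.8 -3.7] w 0.51 grip 82.54096582531929 q [-0.68  0.31  1.56  0.    1.27 -0.69]
[[-0.003, 1.0, -0.006], [1.0, 0.003, 0.005], [0.005, -0.006, -1.0]]
tip 404 [ 0.55694975 -0.37181477  0.1034924 ]
plate 8409 ((0.5569772720336914, -0.3723772168159485), (0.09011688083410263, 0.09010232985019684), 76.34175872802734)
```

View pics/w6.png

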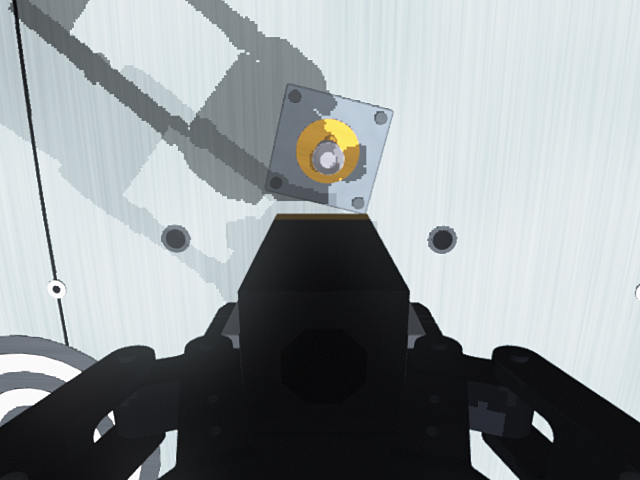

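The post shows at (327,155) beyond the sleeve; plate and tip agree on (0.557, -0.372). I turn the sleeve to the plate's yaw (−13.7°) here, then measure the sleeve relative to the post in one picture.

jog_arm:
  increments:
    - [[0, 0, 0, -0.02, 0.02, 0.76, -1], [0, 0, 0, -0.02, 0.01, 0.76, -1], [0, 0, 0, -0.01, 0.01, 0.76, -1], [0, 0, 0, 0, 0, 0, -1], [0, 0, 0, 0, 0, 0, -1]]

```text
time: 15.08
tool_pos: [0.5553, -0.417, 0.2926]
tcp_rot: [-2.459, -1.944, -0.01]
wrist_force: [-0.5, 0.3, -3.5]
width: 0.506
grip_force: 82.5
```

```bash
python3 - <<'E'
from h import *
st()
s=read_state();R=Rot.from_rotvec(s['tcp_rot'])
im,d,P,M,K,p=grab('wrist');cv2.imwrite('pics/w7.png',im);np.savez('w7.npz',im=im,P=P,d=d)
k=(P[...,2]>.1)&(P[...,2]<.112)&(np.hypot(P[...,0]-.557,P[...,1]+.372)<.02);q=P[k];print('tip',k.sum(),q.mean(0) if k.sum() else 0)
k=(abs(P[...,2]-.008)<.003)&(np.hypot(P[...,0]-.557,P[...,1]+.372)<.08);q=P[k];print('plate',k.sum(),cv2.minAreaRect(q[:,:2].astype(np.float32)))
# sleeve side face in tool coords
T=(P-s['tool_pos'])@R.as_matrix()
k=(T[...,0]>.015)&(T[...,0]<.035)&(abs(T[...,1])<.028)&(T[...,2]>.045)&(T[...,2]<.14)
q=T[k];
for z0 in np.arange(.045,.14,.01):
    a=q[abs(q[:,2]-z0)<.003]
    if len(a)>20: print(z0.round(3),len(a),'x',np.median(a[:,0]).round(4),'y',a[:,1].min().round(4),a[:,1].max().round(4))
print('zmax',q[:,2].max())
E
```

```text
t 15.0833 tcp [ 0.5553 -0.417   0.2926] grasp [ 0.5553 -0.4165  0.2386] F [-0.5  0.3 -3.5] w 0.506 grip 82.48960554599762 q [-0.68  0.31  1.57  0.01  1.27 -0.45]
[[0.231, 0.973, 0.0], [0.973, -0.231, 0.009], [0.009, -0.002, -1.0]]
tip 388 [ 0.55748705 -0.37192277  0.10341225]
plate 8271 ((0.5568050742149353, -0.3724895417690277), (0.08967521786689758, 0.08984769135713577), 76.58071899414062)
0.045 486 x 0.0249 y -0.0216 0.0224
0.055 823 x 0.0248 y -0.0216 0.0223
0.065 661 x 0.0248 y -0.0216 0.022
0.075 557 x 0.0247 y -0.0217 0.022
0.085 452 x 0.0247 y -0.0218 0.0222
0.095 371 x 0.0246 y -0.0218 0.0221
0.105 324 x 0.0246 y -0.0221 0.0221
0.115 276 x 0.0245 y -0.0218 0.0219
0.125 258 x 0.0245 y -0.0219 0.0219
zmax 0.131202537701318
```

jog_arm:
  increments:
    - [[0.4, -0.09, 0, 0, 0, 0, -1], [0.5, -0.1, 0, 0, 0, 0, -1], [0.3, -0.06, 0, 0, 0, 0, -1], [0.15, -0.03, 0, 0, 0, 0, -1], [0, 0, 0, 0, 0, 0, -1]]

```text
time: 15.55
tool_pos: [0.5577, -0.3739, 0.2948]
tcp_rot: [-2.46, -1.946, -0.011]
wrist_force: [-0.1, 0.0, -4.0]
width: 0.502
grip_force: 82.5
```

```bash
cat >> h.py <<'E'
def foot():
    s=read_state();R=Rot.from_rotvec(s['tcp_rot']);f=s['tool_pos']+R.apply([.0024,0,.1292]);e=R.inv().apply(np.array([.557,-.3722,f[2]])-f)/.03
    st();print('foot',f.round(4),'err units tool',e.round(3))
E
python3 -c "
from h import *
foot()"
```

```text
t 15.55 tcp [ 0.5577 -0.3739  0.2948] grasp [ 0.5578 -0.3734  0.2408] F [-0.1  0.  -4. ] w 0.502 grip 82.47873902320862 q [-0.63  0.26  1.62  0.01  1.26 -0.4 ]
[[0.23, 0.973, 0.003], [0.973, -0.23, 0.008], [0.008, 0.001, -1.0]]
foot [ 0.5586 -0.3705  0.1656] err units tool [-0.067 -0.039 -0.001]
```

jog_arm:
  increments:
    - [[-0.067, -0.039, 0.3, 0, 0, 0, -1], [0, 0, 0.5, 0, 0, 0, -1], [0, 0, 0.5, 0, 0, 0, -1], [0, 0, 0.3, 0, 0, 0, -1], [0, 0, 0, 0, 0, 0, -1]]

```text
time: 15.97
tool_pos: [0.5543, -0.3766, 0.2426]
tcp_rot: [-2.459, -1.939, -0.008]
wrist_force: [-0.3, 1.0, -5.0]
width: 0.502
grip_force: 82.5
```

```bash
python3 -c "
from h import *
foot()
im,d,P,M,K,p=grab('wrist');cv2.imwrite('pics/w8.png',im)
im,d,P,M,K,p=grab('scene');cv2.imwrite('pics/s8.png',cv2.resize(im[320:460,170:350],None,fx=4,fy=4))"
```

```text
t 15.9667 tcp [ 0.5543 -0.3766  0.2426] grasp [ 0.5542 -0.376   0.1886] F [-0.3  1.  -5. ] w 0.502 grip 82.48975083231926 q [-0.64  0.3   1.67  0.01  1.18 -0.41]
[[0.233, 0.973, -0.002], [0.972, -0.233, 0.011], [0.01, -0.005, -1.0]]
foot [ 0.5546 -0.3728  0.1134] err units tool [0.039 0.073 0.   ]
```

View pics/s8.png

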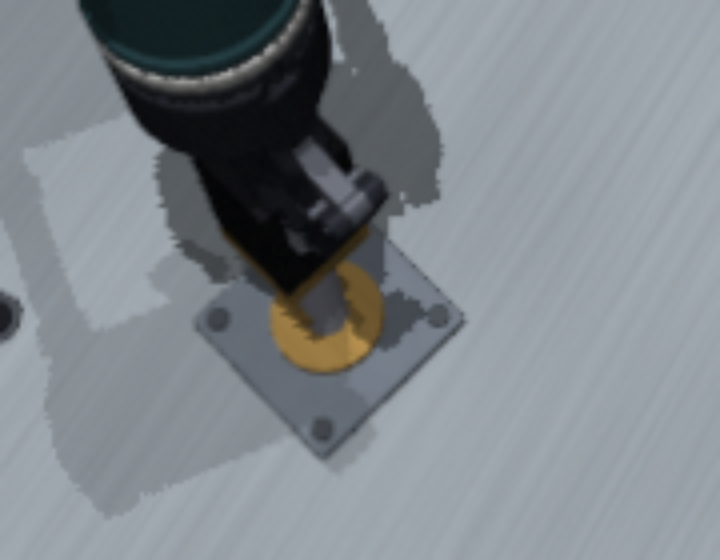

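The foot is just above the rod, roughly in line with it; I apply the measured correction and slide on, watching the force.

jog_arm:
  increments:
    - [[0.039, 0.073, 0, 0, 0, 0, -1], [0, 0, 0.1, 0, 0, 0, -1], [0, 0, 0.1, 0, 0, 0, -1], [0, 0, 0.1, 0, 0, 0, -1], [0, 0, 0.1, 0, 0, 0, -1]]

```text
time: 16.48
tool_pos: [0.5585, -0.3765, 0.2345]
tcp_rot: [-2.463, -1.944, -0.011]
wrist_force: [0.7, -0.5, -4.4]
width: 0.506
grip_force: 82.5
```

```bash
python3 -c "
from h import *
foot()"
```

```text
t 16.4833 tcp [ 0.5585 -0.3765  0.2345] grasp [ 0.5586 -0.3761  0.1805] F [ 0.7 -0.5 -4.4] w 0.506 grip 82.47494146227837 q [-0.63  0.31  1.68  0.01  1.16 -0.4 ]
[[0.233, 0.973, 0.003], [0.973, -0.233, 0.008], [0.008, 0.001, -1.0]]
foot [ 0.5594 -0.3732  0.1053] err units tool [ 0.014 -0.085  0.   ]
```

jog_arm:
  increments:
    - [[0, 0, 0, 0, 0, 0, -1], [0, 0, 0, 0, 0, 0, -1], [0, 0, 0, 0, 0, 0, -1], [0, 0, 0, 0, 0, 0, -1], [0, 0, 0, 0, 0, 0, -1]]

```text
time: 16.9
tool_pos: [0.5585, -0.3766, 0.2347]
tcp_rot: [-2.463, -1.943, -0.011]
wrist_force: [-0.9, -0.5, -4.3]
width: 0.505
grip_force: 82.5
```

```bash
python3 -c "
from h import *
foot()"
```

```text
t 16.9 tcp [ 0.5585 -0.3766  0.2347] grasp [ 0.5586 -0.3762  0.1807] F [-0.9 -0.5 -4.3] w 0.505 grip 82.47381493449211 q [-0.63  0.31  1.68  0.01  1.16 -0.4 ]
[[0.233, 0.973, 0.003], [0.973, -0.233, 0.008], [0.008, 0.001, -1.0]]
foot [ 0.5594 -0.3733  0.1055] err units tool [ 0.017 -0.086  0.   ]
```

jog_arm:
  increments:
    - [[0.015, -0.06, 0, 0, 0, 0, -1], [0, 0, 0.15, 0, 0, 0, -1], [0, 0, 0.15, 0, 0, 0, -1], [0, 0, 0.1, 0, 0, 0, -1], [0, 0, 0, 0, 0, 0, -1]]

```text
time: 17.32
tool_pos: [0.5561, -0.3751, 0.2209]
tcp_rot: [-2.461, -1.942, -0.01]
wrist_force: [0.4, -0.1, -3.0]
width: 0.506
grip_force: 82.5
```

```bash
python3 -c "
from h import *
foot()"
```

```text
t 17.3167 tcp [ 0.5561 -0.3751  0.2209] grasp [ 0.5561 -0.3746  0.1669] F [ 0.4 -0.1 -3. ] w 0.506 grip 82.47941091656685 q [-0.63  0.32  1.69  0.01  1.14 -0.4 ]
[[0.233, 0.973, 0.001], [0.973, -0.233, 0.009], [0.009, -0.002, -1.0]]
foot [ 0.5567 -0.3716  0.0917] err units tool [-0.019  0.013 -0.   ]
```

jog_arm:
  increments:
    - [[-0.012, 0.01, 0.2, 0, 0, 0, -1], [-0.003, 0, 0.3, 0, 0, 0, -1], [-0.003, 0, 0.3, 0, 0, 0, -1], [-0.003, 0, 0.2, 0, 0, 0, -1], [0, 0, 0, 0, 0, 0, -1]]

```text
time: 17.73
tool_pos: [0.5558, -0.3751, 0.1895]
tcp_rot: [-2.459, -1.94, -0.009]
wrist_force: [0.3, -0.4, -4.6]
width: 0.507
grip_force: 82.5
```

```bash
python3 -c "
from h import *
foot()"
```

```text
t 17.7333 tcp [ 0.5558 -0.3751  0.1895] grasp [ 0.5558 -0.3746  0.1355] F [ 0.3 -0.4 -4.6] w 0.507 grip 82.505674213171 q [-0.63  0.35  1.72  0.01  1.09 -0.4 ]
[[0.233, 0.973, -0.001], [0.972, -0.233, 0.01], [0.01, -0.003, -1.0]]
foot [ 0.5563 -0.3715  0.0603] err units tool [-0.018  0.03  -0.   ]
```

jog_arm:
  increments:
    - [[-0.01, 0.015, 0.2, 0, 0, 0, -1], [-0.003, 0, 0.25, 0, 0, 0, -1], [-0.003, 0, 0.25, 0, 0, 0, -1], [-0.003, 0, 0.15, 0, 0, 0, -1], [0, 0, 0, 0, 0, 0, -1]]

```text
time: 18.15
tool_pos: [0.5569, -0.376, 0.165]
tcp_rot: [-2.461, -1.942, -0.01]
wrist_force: [-0.1, 0.4, -4.3]
width: 0.505
grip_force: 82.5
```

```bash
python3 -c "
from h import *
foot()"
```

```text
t 18.15 tcp [ 0.5569 -0.376   0.165 ] grasp [ 0.5569 -0.3755  0.111 ] F [-0.1  0.4 -4.3] w 0.505 grip 82.52137452363968 q [-0.63  0.37  1.73  0.01  1.04 -0.4 ]
[[0.233, 0.973, 0.001], [0.972, -0.233, 0.009], [0.009, -0.001, -1.0]]
foot [ 0.5576 -0.3725  0.0359] err units tool [ 0.004 -0.02   0.   ]
```

jog_arm:
  increments:
    - [[0, 0, 0.08, 0, 0, 0, -1], [0, 0, 0.08, 0, 0, 0, -1], [0, 0, 0.08, 0, 0, 0, -1], [0, 0, 0.05, 0, 0, 0, -1], [0, 0, 0, 0, 0, 0, -1]]

```text
time: 18.57
tool_pos: [0.5573, -0.3765, 0.1607]
tcp_rot: [-2.463, -1.943, -0.011]
wrist_force: [-5.7, 2.5, 7.0]
width: 0.508
grip_force: 83.9
```

jog_arm:
  increments:
    - [[0, 0, 0.06, 0, 0, 0, -1], [0, 0, 0.06, 0, 0, 0, -1], [0, 0, 0, 0, 0, 0, -1], [0, 0, 0, 0, 0, 0, -1], [0, 0, 0, 0, 0, 0, -1]]

```text
time: 18.98
tool_pos: [0.5573, -0.3767, 0.1582]
tcp_rot: [-2.463, -1.944, -0.01]
wrist_force: [-8.3, 4.3, 12.2]
width: 0.505
grip_force: 84.4
```

```bash
python3 -c "
from h import *
foot()"
```

```text
t 18.9833 tcp [ 0.5573 -0.3767  0.1582] grasp [ 0.5574 -0.3763  0.1042] F [-8.3  4.3 12.2] w 0.505 grip 84.39050942659378 q [-0.63  0.38  1.74  0.01  1.03 -0.4 ]
[[0.232, 0.973, 0.003], [0.973, -0.232, 0.007], [0.008, 0.001, -1.0]]
foot [ 0.5582 -0.3734  0.0291] err units tool [ 0.03  -0.049  0.   ]
```

jog_arm:
  increments:
    - [[0.04, -0.05, 0, 0, 0, 0, -1], [0, 0, 0.05, 0, 0, 0, -1], [0, 0, 0.05, 0, 0, 0, -1], [0, 0, 0, 0, 0, 0, -1], [0, 0, 0, 0, 0, 0, -1]]

```text
time: 19.4
tool_pos: [0.5571, -0.3758, 0.1533]
tcp_rot: [-2.466, -1.946, -0.012]
wrist_force: [-0.2, -1.1, -0.4]
width: 0.504
grip_force: 83.0
```

```bash
python3 -c "
from h import *
foot()"
```

```text
t 19.4 tcp [ 0.5571 -0.3758  0.1533] grasp [ 0.5574 -0.3755  0.0993] F [-0.2 -1.1 -0.4] w 0.504 grip 82.96725511550903 q [-0.63  0.38  1.74  0.01  1.02 -0.4 ]
[[0.233, 0.973, 0.006], [0.973, -0.233, 0.005], [0.006, 0.004, -1.0]]
foot [ 0.5584 -0.3728  0.0241] err units tool [ 0.007 -0.05  -0.   ]
```

jog_arm:
  increments:
    - [[0, -0.02, 0.08, 0, 0, 0, -1], [0, 0, 0.08, 0, 0, 0, -1], [0, 0, 0.05, 0, 0, 0, -1], [0, 0, 0, 0, 0, 0, -1], [0, 0, 0, 0, 0, 0, -1]]

```text
time: 19.82
tool_pos: [0.5556, -0.3745, 0.1443]
tcp_rot: [-2.462, -1.943, -0.01]
wrist_force: [1.7, -1.9, -5.2]
width: 0.501
grip_force: 83.7
```

jog_arm:
  increments:
    - [[0, 0, 0.05, 0, 0, 0, -1], [0, 0, 0.05, 0, 0, 0, -1], [0, 0, 0, 0, 0, 0, -1], [0, 0, 0, 0, 0, 0, -1], [0, 0, 0, 0, 0, 0, -1]]

```text
time: 20.23
tool_pos: [0.5557, -0.3746, 0.1432]
tcp_rot: [-2.463, -1.943, -0.011]
wrist_force: [-2.4, 1.8, 5.1]
width: 0.507
grip_force: 84.1
```

```bash
python3 -c "
from h import *
foot()"
```

```text
t 20.2333 tcp [ 0.5557 -0.3746  0.1432] grasp [ 0.5558 -0.3741  0.0892] F [-2.4  1.8  5.1] w 0.507 grip 84.0819288790226 q [-0.63  0.39  1.75  0.01  1.   -0.4 ]
[[0.233, 0.973, 0.003], [0.973, -0.233, 0.008], [0.008, 0.001, -1.0]]
foot [ 0.5566 -0.3712  0.014 ] err units tool [-0.029  0.022 -0.   ]
```

jog_arm:
  increments:
    - [[0, 0, 0.05, 0, 0, 0, -1], [0, 0, 0.05, 0, 0, 0, -1], [0, 0, 0, 0, 0, 0, -1], [0, 0, 0, 0, 0, 0, -1], [0, 0, 0, 0, 0, 0, -1]]

```text
time: 20.65
tool_pos: [0.5557, -0.3746, 0.1431]
tcp_rot: [-2.463, -1.943, -0.011]
wrist_force: [-8.0, 4.7, 18.3]
width: 0.508
grip_force: 86.0
```

jog_arm:
  increments:
    - [[0, 0, -0.05, 0, 0, 0, 0.2], [0, 0, -0.02, 0, 0, 0, 0.6], [0, 0, 0, 0, 0, 0, 1], [0, 0, 0, 0, 0, 0, 1], [0, 0, 0, 0, 0, 0, 1]]

```text
time: 21.07
tool_pos: [0.5555, -0.3745, 0.1408]
tcp_rot: [-2.462, -1.943, -0.011]
wrist_force: [0.1, 0.8, -0.2]
width: 1.0
grip_force: 0.0
```

jog_arm:
  increments:
    - [[0, 0, -0.3, 0, 0, 0, 1], [0, 0, -0.7, 0, 0, 0, 1], [0, 0, -0.9, 0, 0, 0, 1], [0, 0, -0.9, 0, 0, 0, 1], [0, 0, -0.6, 0, 0, 0, 1]]

```text
time: 21.48
tool_pos: [0.5562, -0.376, 0.2468]
tcp_rot: [-2.465, -1.945, -0.012]
wrist_force: [0.5, -0.4, 0.8]
width: 1.001
grip_force: 0.0
```

```bash
python3 - <<'E'
from h import *
st()
im,d,P,M,K,p=grab('wrist');cv2.imwrite('pics/w9.png',im)
k=(abs(P[...,2]-.114)<.015)&(np.hypot(P[...,0]-.557,P[...,1]+.372)<.04);q=P[k];z=np.median(q[:,2]);q=q[abs(q[:,2]-z)<.003]
print('top z',z,cv2.minAreaRect(q[:,:2].astype(np.float32)),np.degrees(np.linalg.lstsq(np.c_[q[:,:2],np.ones(len(q))],q[:,2],rcond=None)[0][:2]))
k=(abs(P[...,2]-.008)<.003)&(np.hypot(P[...,0]-.557,P[...,1]+.372)<.07);print('plate z',np.median(P[k][:,2]))
E
```

```text
t 21.4833 tcp [ 0.5562 -0.376   0.2468] grasp [ 0.5565 -0.3757  0.1928] F [ 0.5 -0.4  0.8] w 1.001 grip 0.0 q [-0.63  0.29  1.67  0.01  1.17 -0.4 ]
[[0.233, 0.973, 0.005], [0.973, -0.233, 0.006], [0.007, 0.004, -1.0]]
top z 0.11319234588456202 ((0.5566563606262207, -0.3714381158351898), (0.04483198747038841, 0.044127799570560455), 76.7551040649414) [ 0.0291775  -0.07527255]
plate z 0.007388807200134961
```

View pics/w9.png

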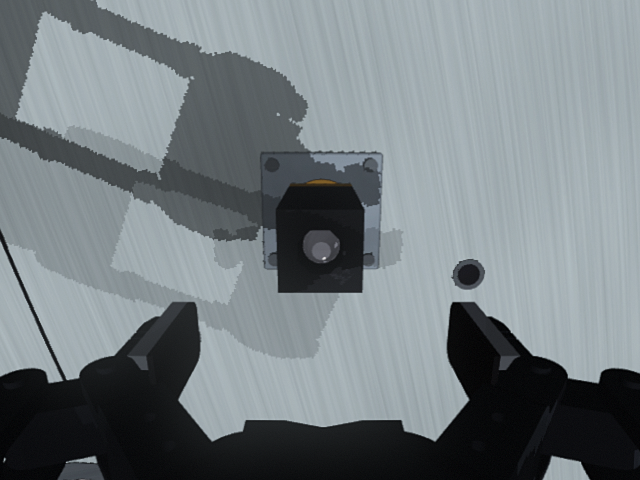

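The sleeve sits level on the post, with the rod visible in the bore at (321,245). Its top is at 0.1132 m, and with the plate reading 0.6 mm low that gives about 0.114 m, so it is fully home. The gripper is clear.

```bash
python3 -c "
from workcell import bot
print(bot.finish_job())"
```

```text
the job is handed in; nothing more can be done
None
```

The sleeve stood by itself on the blue pad, brass foot down, and is now pressed past the balls and fully home on the post's shoulder, released; the arm never went near the positioner, micrometer or tray, and the job is handed in at about 21.5 s.

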